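Load the last tube into a swing-out centrifuge rotor and check the bucket swings

TASK

Load the purple-capped conical tube from the white sample rack into the one empty bucket of the swing-out rotor standing on the bench. The blue cone insert in that bucket is a stiff push fit and has not been pushed right down: let the tube's cone find its seat and press, so that tube and insert slide down together until they stop hard on the bottom, and bed them there with a firm push of about 15 N (never over 25 N). Then check that the loaded bucket rocks free on its pivots: push it so that its foot swings outward through about a third of a right angle, let it swing back, and leave it hanging straight with the tube fully home; the other tubes and bench things stay where they are.

Things in the scene. Friction and masses are not known exactly. Their poses are not given: they have to be found in the camera images.
- tube_mid (a point): The purple-capped tube to load: frosted body 25 mm across, white label, purple ribbed cap 30 mm across, 16 mm tall (grip it there), 95 mm tall in all. This point is on its axis, half-way up: 47.5 mm above the tip, 39.5 mm below the cap's middle; z points up to the cap. It starts upright in one of the rack's holes; 40 to 75 g.
- tube_tip (a point): Lower end of the same tube, on its axis; z points up to the cap. The lowest 20 mm is a cone that widens from 8 mm at the tip to 25 mm.
- rack: White sample rack, fixed: block 66 (x) by 256 (y) by 58 mm tall, end plates 66 mm tall, five holes in a row along its y, 48 mm apart, tubes standing 50 mm deep in them, so caps begin 29 mm above the block. Yaw varies within 20 degrees. Origin under its centre. Room for fingers is either side of the row (closing along the rack's x).
- rotor: Aluminium four-place swing-out rotor on a fixed stand; origin under its axis on the bench. Hub 72 mm across, nut's top 119 mm above the bench; cheeks either side of each bucket, tops 113 mm high. Four steel buckets hang 100 mm from the axis, 90 degrees apart: the empty one along the rotor's -x, the other three already hold purple-capped tubes. Position and yaw vary.
- bucket_mouth (a point): Centre of the empty steel bucket's rim (43 mm outside), 113 mm above the bench; z up along the bucket's axis, x outward from the rotor's axis; pivot line 8 mm below, along y. Under the insert lies rubber padding, 0 to 15 mm, not known: with insert right down and tube seated, the tip ends 49 to 34 mm below this point, the cap's middle 38 to 53 mm above it.
- insert (a joint): Height of the blue insert above its place on the padding, m: 0 is right down; starts 0.004 to 0.008. It is a sleeve in the empty bucket, 27.6 mm bore, with a cone at its foot that matches the tube's. It slides down the bucket's axis against a steady friction of about 6 N, then stops hard; bed it there with about 15 N (10 to 25 N). It stays where it is left.
- bucket (a joint): Swing of the empty bucket, rad: 0 hangs straight, grows as its foot swings outward and its top and the tube's cap lean in towards the rotor's axis; stops at -0.3 and 1.4. A push of about 1 N on the cap of the loaded tube, towards the rotor's axis, rocks it; left alone it swings back and settles at 0 within about 2 s.
- tube_yellow: Yellow-capped tube in the rack, same make as the purple one, 95 mm tall; origin at its lower tip (leave it alone).
- tube_green: Green-capped tube in the rack, same make; origin at its lower tip (leave it alone).
- tube_red: Red-capped tube in the rack, same make; origin at its lower tip (leave it alone).
- jar: Small clear specimen jar, 60 mm across, 65 mm tall, standing on the bench; origin under its centre (leave it alone).
- wash_bottle: White wash bottle with red cap, 64 mm across, 150 mm tall; origin under its centre (leave it alone).
- tip_box: Blue pipette-tip box with clear lid, 85 x 120 x 58 mm; origin under its centre (leave it alone).
- spare_insert: Spare blue insert standing on the bench, 36 mm across, 45 mm tall; origin under its centre (leave it alone).

How it is judged:
By the outcome, as a careful person would: the job done as asked, in the order asked, and still so for the second after the job is handed in, with the robot touching nothing.
It also fails if it takes over 64 s, if anything falls off the work surface, if the arm or the gripper's body presses on something with over 40 N, if the wrist force passes 120 N, or if a joint passes its speed limit or range.

ROBOT

A 7-joint arm with a two-finger parallel gripper is mounted at the origin on the work surface. World frame = base frame: x ahead of the robot, y to its left, z up, the work surface at z = 0. Lengths are in m, angles in rad, forces in N, time in s.
With the tool pointing down it reaches from about 0.425 to 0.825 m from the base axis. Payload 3.6 kg.
Tool frame: the origin (TCP) lies at the very end of the fingers, on their centre line; the grasp point (between the pads) lies 19 mm behind it; z points along the fingers, y is the direction in which the jaws open and shut (so a half turn about z gives the same grasp; the last joint's range is limited). The gripper opens to 85 mm and grips with 20 to 120 N. Pads are 22 mm wide; open, the fingers measure 114 mm over their backs; the gripper's body (76 mm by 85 mm) begins 54 mm behind the grasp point. The pads swing forward as they close: fully open they stand 13 mm farther back than shut.
Start: joints at [1.298, 0.615, -0.013, 1.423, 0.008, 1.103, -0.04], TCP at [0.158, -0.63, 0.231] pointing down, gripper open.
Joint ranges: [-3.12, 3.12], [-0.3, 2.06], [-1.34, 1.32], [0.26, 2.42], [-1.36, 4.5], [0.01, 1.98], [-2.84, 2.84]. Speed limits (rad/s): [2.79, 2.79, 3.14, 3.14, 3.14, 3.14, 3.14].

INTERFACE

Orientations are given as a unit quaternion [x, y, z, w].
In Python, from cell import ctrl, capture, camera_params, finder gives the robot as it stands.
- The arm moves only by the tool arm_command, never from a script. Its argument "plan" is text: rows parted by semicolons, each of 7 numbers parted by spaces: the opening, from 0 (shut) to 1 (fully open), then the shift along the tool's x, y, z in mm, then the turn, a rotation vector about the tool's x, y, z in rad. A call has exactly 5 rows; each row shifts and turns the pose as measured when the row begins, along the tool's axes as they then stand; what a row does not reach is not made up. A row lasts 1/10 s, in which the tool goes at most 50 mm and 8.59 degrees, less where a joint would pass 70% of its speed; a pose out of reach is approached as far as the arm can. A call with a gripper value outside its range is refused whole. The fingers move at their own pace and stop on an object; "grip_force" is the grip in N (left out, the last holds). Time passes only in rows, so rows that do not move let the fingers close, or fill a call up. It gives the time, the measured TCP pose, the force and the opening at its end, in the units of the state.
- ctrl.sense(): the state, without advancing time (a new reading comes with each control period).
- capture(name): name is "scene" or "top"; returns the picture (384x512x3 uint8, red, green, blue); there is no depth.
- camera_params(name): a dict with "fx", "fy", "cx", "cy" (pixels), "camera_from_world" (4x4, takes a point from world to camera coordinates). Camera axes: x right, y up, looking along -z (the intrinsics and any distortion apply to the point x, -y, -z); pixel columns grow to the right and rows downward; lengths in m; the calibration is good to about 2 mm. A picture is of the moment at which its call begins. camera_params takes no time and is no camera call.
- ctrl.hand_in(): hands the job in, once; it reports no verdict.
Trained networks look in the newest picture that a camera, given by its name, has taken for a name from the list of things; names that differ only in an ending like _2 or _b are one class to them, and where a whole thing is asked for, a point or a joint stands for the part that bears it (a point fixed in the world has none). Each returns a list of dicts, best first, with "score" (0 to 1); they miss things now and then, are a little off and sometimes report something else, mostly with a low value. They report only what shows in the picture. A call takes as long as a camera call.
- finder.spot_in(label, camera): "extent" ([left, top, right, bottom] in pixels, round what is visible of it).
- finder.trace(label, camera): "pixels" (384x512 bool, what is visible of it) and "extent" ([left, top, right, bottom] in pixels, round what is visible of it).
The state is a dict: "time": time; "joints": joint angles; "dq": joint speeds; "tau": joint torques, N m; "ee_pos": TCP position; "tool_rot": TCP orientation; "wrist_force": force on the tool from outside, world axes, zero at the start; "moment": the same for the moment, N m; "finger_gap": finger opening in m.
Only numpy, scipy, OpenCV 4.12 (cv2) and the standard library are available. Lean on these libraries where they do the work, as an engineer would, in place of code of your own. Each camera call takes 0.05 s, during which the arm holds its last target.

## Working session

There is one attempt and no reset: what is moved stays moved. The work goes in short steps, Python scripts to look and compute and a tool call to move; the robot and the scene stay as the last step left them, time stands still between calls to the robot, and variables do not carry over. Pictures are saved under pics/ and viewed, and the job is handed in when it is done.

Besides the shell and the picture viewer there is one more tool, called after "Request:" as name(argument=value, ...) on one line, values as JSON. arm_command: Moves the arm, as the interface text tells. Its arguments: {"type":"object","properties":{"plan":{"type":"string"},"grip_force":{"type":"number"}},"required":["plan"]}

```bash
ls; mkdir -p pics
cat > h.py <<'E'
import numpy as np, cv2
from cell import ctrl, capture, camera_params, finder
def save(name,img): cv2.imwrite('pics/'+name+'.png',img[:,:,::-1])
E
python3 - <<'E'
from h import *
for n in ("scene","top"):
    save(n+"0",capture(n)); p=camera_params(n); print(n,{k:(np.round(v,4).tolist() if not isinstance(v,str) else v) for k,v in p.items()})
print(ctrl.sense())
E
```

```text
pics
scene {'fx': 494.2597, 'fy': 494.2597, 'cx': 263.2633, 'cy': 205.5528, 'camera_from_world': [[-0.2537, 0.9673, -0.0067, 0.177], [-0.7047, -0.18, 0.6863, 0.2993], [0.6626, 0.1789, 0.7273, -1.661], [0.0, 0.0, 0.0, 1.0]]}
top {'fx': 447.7713, 'fy': 447.7713, 'cx': 254.7604, 'cy': 193.3728, 'camera_from_world': [[0.026, -0.9995, 0.0186, -0.0777], [0.9839, 0.0289, 0.1764, -0.5591], [-0.1769, 0.0137, 0.9841, -1.4112], [0.0, 0.0, 0.0, 1.0]]}
{'time': 0.1, 'joints': array([ 1.29852242,  0.6158277 , -0.01265291,  1.42474061,  0.00808111,
        1.10339504, -0.04038178]), 'dq': array([-0.00111556, -0.00010863, -0.00065344, -0.00359243, -0.00159229,
       -0.00174868,  0.00024904]), 'tau': array([ 6.39848186e-04, -4.70380676e+01,  2.59874649e-01, -1.71572471e+01,
        1.01190744e-02,  5.83180212e-03, -3.33424142e-07]), 'ee_pos': array([ 0.1580183 , -0.62979266,  0.23024985]), 'tool_rot': array([ 9.92451795e-01,  1.22629877e-01, -1.37865735e-04, -1.15261972e-03]), 'wrist_force': array([-0.11574976, -0.27455562,  0.30146162]), 'moment': array([-0.03786818, -0.05166521,  0.00559865]), 'finger_gap': 0.08540649611053734}
```

View pics/scene0.png

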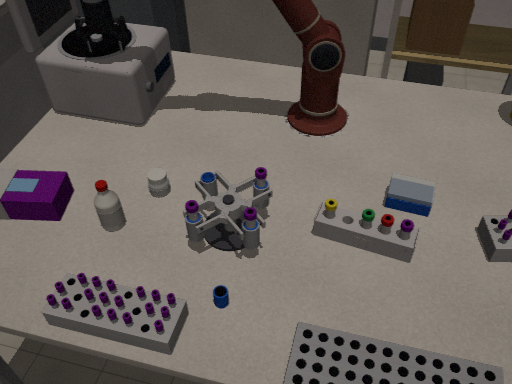

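View pics/top0.png

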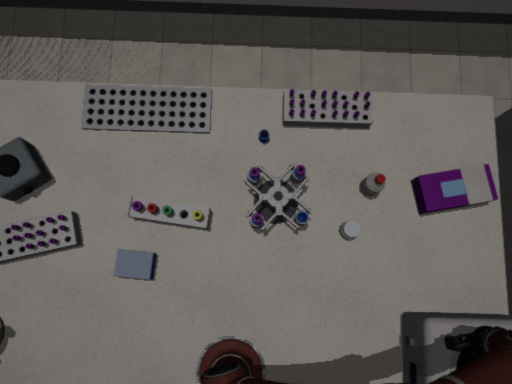

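Run:
```python
from h import *
for n in ("scene","top"):
    im=capture(n)
    for lab in ("tube_mid","tube_yellow","rack","rotor","bucket_mouth","insert"):
        for r in finder.trace(lab,n)[:4]:
            ys,xs=np.nonzero(r['pixels']); print(n,lab,round(r['score'],2),np.round(r['extent'],1),len(xs),xs.mean().round(1),ys.mean().round(1))
    if n=="scene":
        a=im[150:270,170:290]; b=im[180:260,310:430]
    else:
        a=im[150:240,235:325]; b=im[190:240,120:220]
    save(n+"_a",cv2.resize(a,None,fx=6.5,fy=6.5,interpolation=cv2.INTER_CUBIC)[:600])
    save(n+"_b",cv2.resize(b,None,fx=6.5,fy=6.5,interpolation=cv2.INTER_CUBIC))
```

```text
scene tube_mid 0.65 [398.3 223.  413.  240.7] 238 405.9 229.0
scene tube_yellow 0.68 [326.5 202.8 337.4 219.4] 188 330.4 208.3
scene tube_yellow 0.16 [182.1 164.7 274.2 251.9] 5004 228.4 211.5
scene rack 0.98 [311.7 204.2 421.6 263.2] 2914 364.3 233.9
scene rotor 0.67 [398.3 222.1 414.3 239.4] 192 406.2 228.5
scene bucket_mouth 0.58 [195.6 170.8 216.7 198.1] 326 209.5 182.5
scene insert 0.61 [204.  171.1 214.1 184.1] 121 207.7 177.2
top tube_mid 0.68 [148.7 204.1 159.2 212.8] 96 151.9 208.1
top tube_mid 0.44 [133.8 200.9 144.  215.6] 102 137.2 206.3
top rack 0.67 [128.9 195.2 209.5 232.7] 1422 169.4 213.4
top rotor 0.77 [244.4 166.3 311.4 228.7] 2892 276.5 198.3
top bucket_mouth 0.68 [293.1 212.3 310.1 228. ] 163 301.5 217.8
top insert 0.68 [295.6 206.9 306.8 224. ] 109 301.5 217.1
top insert 0.59 [339.  218.6 358.9 237.5] 348 348.5 230.1
```

View pics/scene_a.png

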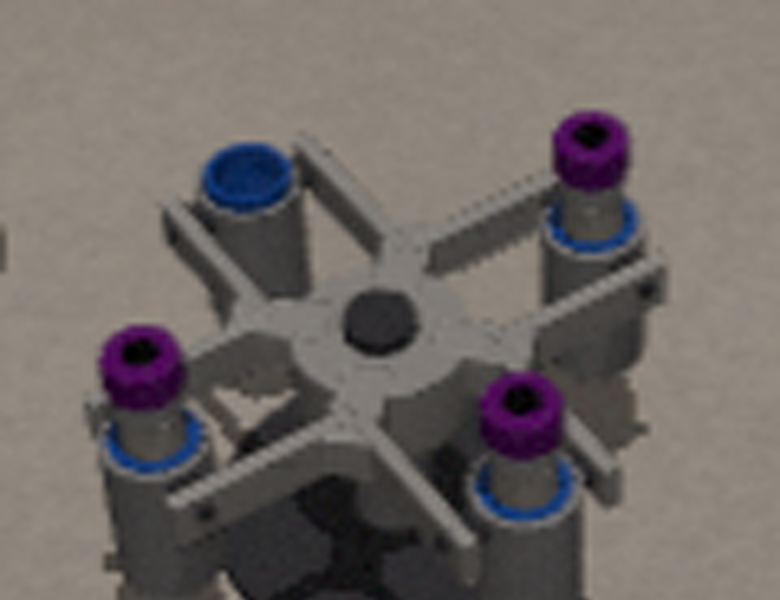

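View pics/scene_b.png

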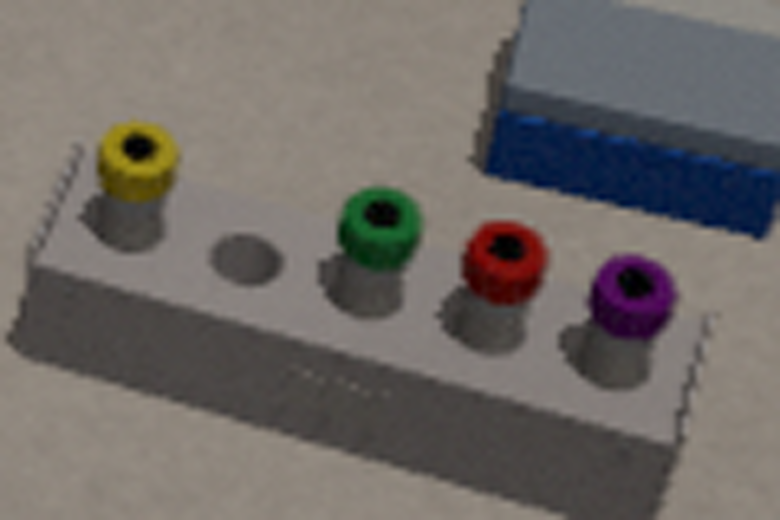

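View pics/top_a.png

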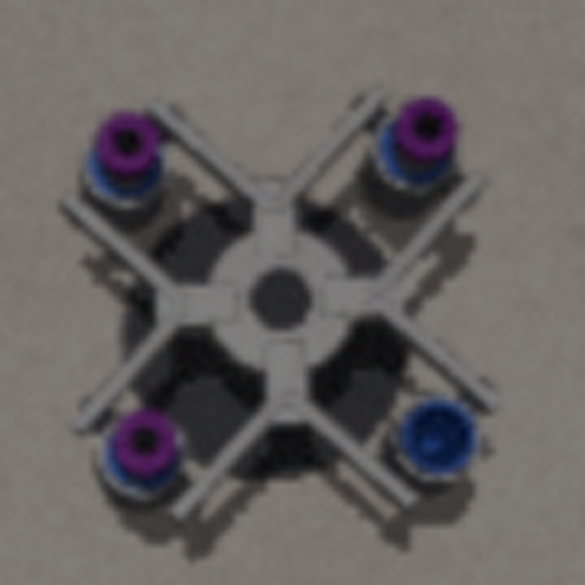

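View pics/top_b.png

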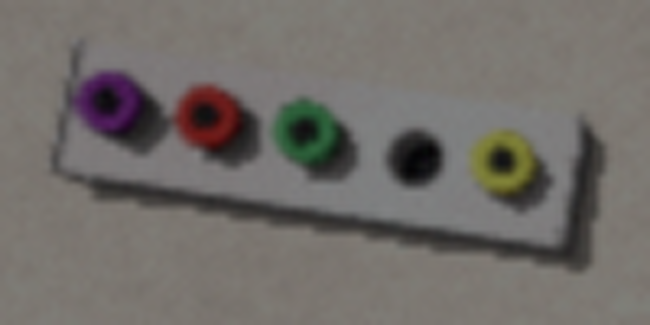

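```bash
cat >> h.py <<'E'
from scipy.optimize import least_squares
P={n:camera_params(n) for n in("scene","top")}
def proj(n,X):
    p=P[n]; T=np.array(p['camera_from_world']); X=np.atleast_2d(X); c=X@T[:3,:3].T+T[:3,3]
    return np.c_[p['cx']+p['fx']*c[:,0]/-c[:,2], p['cy']-p['fy']*c[:,1]/-c[:,2]]
th=np.linspace(0,2*np.pi,40,endpoint=False)
def cyl(x,y,z0,z1,r):
    c=np.c_[x+r*np.cos(th),y+r*np.sin(th)]
    return np.r_[np.c_[c,0*th+z0],np.c_[c,0*th+z1]]
def hullc(pts):
    h=cv2.convexHull(pts.astype(np.float32)); m=cv2.moments(h); return np.array([m['m10']/m['m00'],m['m01']/m['m00']]),m['m00']
def cmask(im,col):
    R,G,B=[im[:,:,i].astype(int) for i in range(3)]
    return {'purple':(np.minimum(R,B)-G>25),'red':(R-np.maximum(G,B)>50),'green':(G-np.maximum(R,B)>30),'yellow':(np.minimum(R,G)-B>45),'blue':(B-R>50)}[col]
def blob(im,col,box):
    m=np.zeros(im.shape[:2],bool); x0,y0,x1,y1=box; m[y0:y1,x0:x1]=cmask(im,col)[y0:y1,x0:x1]
    ys,xs=np.nonzero(m)
    pts=np.r_[[np.c_[xs+a,ys+b] for a in(0,1) for b in(0,1)]].reshape(-1,2).astype(float)-.5
    c,a=hullc(pts); return c,a
E
cat > m.py <<'E'
from h import *
ims={n:capture(n) for n in("scene","top")}
T={'purple':('purple',(395,212,418,238),(130,196,147,214)),'red':('red',(378,205,398,230),(145,196,160,218)),'green':('green',(358,200,378,225),(160,196,176,220)),'yellow':('yellow',(320,190,342,215),(190,205,207,222)),
'rA':('purple',(250,160,275,182),(288,160,310,180)),'rB':('purple',(180,195,203,216),(245,163,264,182)),'rC':('purple',(240,200,262,224),(248,208,267,226))}
for k,(c,bs,bt) in T.items():
    o={'scene':blob(ims['scene'],c,bs),'top':blob(ims['top'],c,bt)}
    def f(p,z=None,ns=("scene","top")):
        zz=p[2] if z is None else z
        return np.concatenate([hullc(proj(n,cyl(p[0],p[1],zz-.008,zz+.008,.015)))[0]-o[n][0] for n in ns])
    s=least_squares(f,[.6,0,.095],diff_step=1e-4,x_scale=.01); 
    out=[np.round(s.x,4),np.round(s.fun,2)]
    if k[0]!='r' or k=='red':
        for ns in(("scene","top"),("scene",),("top",)): out.append((np.round(least_squares(lambda p:f(p,.095,ns),[.6,0],diff_step=1e-4).x,4)))
    print(k,*out,[(round(o[n][1]),round(hullc(proj(n,cyl(s.x[0],s.x[1],s.x[2]-.008,s.x[2]+.008,.015)))[1])) for n in o])
E
python3 m.py
```

```text
purple [0.5047 0.3102 0.0943] [-0.29  0.02 -0.38  0.01] [0.5049 0.3101] [0.5051 0.3108] [0.5047 0.3088] [(142, 148), (80, 85)]
red [0.499  0.2626 0.0951] [-0.49  0.02 -0.62  0.03] [0.499  0.2626] [0.4986 0.2637] [0.4992 0.2607] [(127, 144), (73, 84)]
green [0.4923 0.2146 0.0958] [-0.46  0.01 -0.58  0.04] [0.492  0.2147] [0.4912 0.2158] [0.4926 0.213 ] [(110, 139), (60, 83)]
yellow [0.4815 0.1191 0.0943] [-0.36  0.   -0.44  0.05] [0.4817 0.1191] [0.482 0.12 ] [0.4816 0.1176] [(128, 132), (70, 80)]
rA [ 0.5751 -0.0976  0.2434] [-25.75  -1.71 -31.52   7.56] [(124, 162), (76, 98)]
rB [ 0.6311 -0.1384  0.1685] [21.11  1.69 26.87 -7.12] [(146, 157), (80, 87)]
rC [ 0.4894 -0.0838  0.0133] [ 2.99  0.15  3.58 -0.77] [(152, 114), (80, 69)]
```

```bash
sed -i "s/'rA':.*/'rA':('purple',(250,160,275,182),(248,208,267,226)),'rB':('purple',(180,195,203,216),(288,160,310,180)),'rC':('purple',(240,200,262,224),(245,163,264,182))}/" m.py
cat >> m.py <<'E'
o={'scene':blob(ims['scene'],'blue',(195,165,222,190)),'top':blob(ims['top'],'blue',(290,205,315,226))}
def g(p,ns=("scene","top"),z=None):
    zz=p[2] if z is None else z
    return np.concatenate([hullc(proj(n,cyl(p[0],p[1],zz-.0001,zz,.018)))[0]-o[n][0] for n in ns])
s=least_squares(g,[.5,-.15,.115],diff_step=1e-4,x_scale=.01);print('ins',s.x.round(4),s.fun.round(2),o)
for ns in(("scene",),("top",)): print(ns,least_squares(lambda p:g(p,ns,.116),[.5,-.15],diff_step=1e-4).x.round(4))
E
python3 m.py
```

```text
purple [0.5048 0.3106 0.0945] [-0.17  0.01 -0.22  0.01] [0.505  0.3105] [0.5051 0.3109] [0.5048 0.3098] [(142, 148), (74, 85)]
red [0.499  0.2624 0.0946] [-0.43  0.02 -0.55  0.03] [0.4991 0.2624] [0.4991 0.2634] [0.4991 0.2606] [(131, 144), (72, 84)]
green [0.4931 0.2153 0.0965] [-0.59  0.02 -0.75  0.05] [0.4926 0.2154] [0.4913 0.2168] [0.4935 0.2133] [(111, 140), (56, 83)]
yellow [0.4815 0.1191 0.0943] [-0.35  0.   -0.43  0.05] [0.4817 0.1191] [0.4819 0.12  ] [0.4816 0.1176] [(128, 132), (70, 80)]
rA [ 0.4692 -0.0676  0.15  ] [-0.48 -0.02 -0.56  0.12] [(122, 129), (80, 84)]
rB [ 0.6218 -0.1969  0.1495] [-0.32 -0.03 -0.41  0.12] [(146, 150), (76, 86)]
rC [ 0.6104 -0.0557  0.1498] [-0.52 -0.03 -0.67  0.15] [(152, 154), (81, 85)]
ins [ 0.4799 -0.2084  0.1131] [-0.35 -0.03 -0.4   0.11] {'scene': (array([207.61111111, 176.58946609]), 115.5), 'top': (array([302.00253807, 216.83671743]), 98.5)}
('scene',) [ 0.4826 -0.2062]
('top',) [ 0.4799 -0.2093]
```

```bash
cat > p.py <<'E'
import sys
from cell import ctrl
import numpy as np
from scipy.spatial.transform import Rotation as R
# usage: p.py x y z yaw_deg(tool y) [step_mm] [mode arc|lin] opening
def pose():
    s=ctrl.sense(); return s,np.array(s['ee_pos']),R.from_quat(s['tool_rot'])
def target_rot(yaw):
    y=np.array([np.cos(yaw),np.sin(yaw),0]); z=np.array([0,0,-1.]); return R.from_matrix(np.c_[np.cross(y,z),y,z])
if __name__=="__main__":
    s,p,r=pose(); a=sys.argv
    t=np.array([float(v) for v in a[1:4]]); yaw=np.radians(float(a[4])); step=float(a[5])/1000; mode=a[6]; op=a[7]
    Y=r.as_matrix()[:,1]
    print('t %.2f'%s['time'],'p',p.round(4),'yaw',round(np.degrees(np.arctan2(Y[1],Y[0])),2),'down',r.as_matrix()[:,2].round(3),'F',np.round(s['wrist_force'],2),'gap',round(s['finger_gap'],4),'q',np.round(s['joints'],2))
    tr=target_rot(yaw); rows=[]
    for i in range(5):
        if mode=='arc':
            A,B=np.arctan2(p[1],p[0]),np.arctan2(t[1],t[0]); ra,rb=np.hypot(*p[:2]),np.hypot(*t[:2])
            L=max(abs(B-A)*max(ra,rb),abs(t[2]-p[2]),abs(rb-ra),1e-6)
            f=min(1,step/L); A2=A+f*(B-A); r2=ra+f*(rb-ra); n=np.array([r2*np.cos(A2),r2*np.sin(A2),p[2]+f*(t[2]-p[2])])
        else:
            d=t-p; L=np.linalg.norm(d); n=p+d*min(1,step/max(L,1e-9))
        rv=(r.inv()*tr).as_rotvec(); m=np.linalg.norm(rv); rv=rv*min(1,.14/max(m,1e-9))
        sh=r.inv().apply(n-p)*1000
        rows.append(' '.join([op]+['%.1f'%v for v in sh]+['%.3f'%v for v in rv]))
        p=n; r=r*R.from_rotvec(rv)
    print('; '.join(rows)); print('left',(t-p).round(4))
E
python3 p.py .505 .310 .25 -6.9 48 arc 1
```

```text
t 1.00 p [ 0.1582 -0.6304  0.2313] yaw -75.92 down [-0.  0. -1.] F [0.69 0.84 0.25] gap 0.086 q [ 1.3   0.61 -0.01  1.42  0.01  1.1  -0.04]
1 47.8 -4.0 -0.7 -0.000 -0.000 -0.140; 1 48.0 -0.9 -0.7 -0.000 -0.000 -0.140; 1 47.9 2.3 -0.7 -0.000 -0.000 -0.140; 1 47.7 5.4 -0.7 -0.000 -0.000 -0.140; 1 47.2 8.5 -0.7 -0.000 -0.000 -0.140
left [0.1352 0.8306 0.015 ]
```

Request:
arm_command(plan="1 48 -4 -1 0 0 -0.14; 1 48 -1 -1 0 0 -0.14; 1 48 2 -1 0 0 -0.14; 1 48 5 -1 0 0 -0.14; 1 47 8 -1 0 0 -0.14")

```text
time: 1.5
ee_pos: [0.3635, -0.5239, 0.2345]
tool_rot: [0.889, 0.457, -0.005, 0.001]
wrist_force: [-0.3, -0.7, -0.5]
finger_gap: 0.0851
```

```bash
python3 p.py .505 .310 .25 -6.9 48 arc 1
```

```text
t 1.50 p [ 0.3635 -0.5239  0.2345] yaw -35.59 down [-0.009 -0.007 -1.   ] F [-0.27 -0.67 -0.49] gap 0.0851 q [ 1.04  0.6  -0.2   1.45  0.14  1.1   0.19]
1 46.3 12.3 -1.3 -0.002 0.003 -0.140; 1 45.5 15.2 -1.2 -0.002 0.003 -0.140; 1 44.4 18.1 -1.0 -0.002 0.003 -0.140; 1 43.2 20.9 -0.9 -0.001 0.002 -0.081; 1 43.1 21.1 -0.8 0.000 -0.000 -0.000
left [-0.0172  0.656   0.0116]
```

Request:
arm_command(plan="1 46 12 -1 0 0 -0.14; 1 46 15 -1 0 0 -0.14; 1 44 18 -1 0 0 -0.14; 1 43 21 -1 0 0 -0.08; 1 43 21 -1 0 0 0")

```text
time: 2.0
ee_pos: [0.5267, -0.3393, 0.2372]
tool_rot: [0.741, 0.671, -0.005, 0.002]
wrist_force: [0.2, -0.5, 0.2]
finger_gap: 0.0854
```

```bash
python3 p.py .505 .310 .25 -6.9 48 arc 1
```

```text
t 2.00 p [ 0.5267 -0.3393  0.2372] yaw -5.7 down [-0.005 -0.01  -1.   ] F [ 0.22 -0.48  0.23] gap 0.0854 q [ 0.74  0.59 -0.35  1.48  0.23  1.11  0.24]
1 44.4 18.1 -1.4 -0.004 0.010 0.021; 1 46.0 13.6 -0.9 0.000 -0.000 0.000; 1 46.9 10.0 -0.9 0.000 0.000 0.000; 1 47.5 6.4 -0.9 0.000 0.000 0.000; 1 47.9 2.7 -0.9 0.000 0.000 0.000
left [-0.0992  0.4239  0.0084]
```

Request:
arm_command(plan="1 44 18 -1 0 0.01 0.02; 1 46 14 -1 0 0 0; 1 47 10 -1 0 0 0; 1 48 6 -1 0 0 0; 1 48 3 -1 0 0 0")

```text
time: 2.5
ee_pos: [0.6093, -0.1063, 0.2417]
tool_rot: [0.749, 0.662, -0.0, 0.0]
wrist_force: [0.5, 0.4, -0.2]
finger_gap: 0.0852
```

```bash
python3 p.py .505 .310 .25 -6.9 48 arc 1
```

```text
t 2.50 p [ 0.6093 -0.1063  0.2417] yaw -7.03 down [-0. -0. -1.] F [ 0.45  0.43 -0.25] gap 0.0852 q [ 0.35  0.58 -0.36  1.5   0.22  1.1  -0.17]
1 47.9 -2.2 -0.9 -0.000 0.001 -0.002; 1 47.6 -5.9 -0.9 0.000 -0.000 0.000; 1 47.0 -9.6 -0.9 -0.000 -0.000 -0.000; 1 46.1 -13.2 -0.9 0.000 0.000 0.000; 1 44.9 -16.8 -0.9 0.000 0.000 -0.000
left [-0.085   0.1788  0.0038]
```

Request:
arm_command(plan="1 48 -2 -1 0 0 0; 1 48 -6 -1 0 0 0; 1 47 -10 -1 0 0 0; 1 46 -13 -1 0 0 0; 1 45 -17 -1 0 0 0")

```text
time: 3.0
ee_pos: [0.5921, 0.141, 0.2469]
tool_rot: [0.75, 0.662, 0.001, 0.001]
wrist_force: [0.5, -0.5, -0.5]
finger_gap: 0.0855
```

```bash
python3 p.py .505 .310 .21 -6.9 48 arc 1
```

```text
t 3.00 p [0.5921 0.141  0.2469] yaw -7.16 down [ 0.004 -0.    -1.   ] F [ 0.47 -0.52 -0.54] gap 0.0855 q [-0.05  0.56 -0.37  1.52  0.22  1.1  -0.59]
1 42.5 -22.3 9.1 0.004 -0.000 -0.004; 1 40.7 -25.4 9.2 0.000 0.000 0.000; 1 38.6 -28.6 9.3 0.000 -0.000 -0.000; 1 35.3 -30.8 9.1 0.000 0.000 0.000; 1 0.0 0.0 0.0 0.000 0.000 -0.000
left [0. 0. 0.]
```

Request:
arm_command(plan="1 42 -22 9 0 0 0; 1 41 -25 9 0 0 0; 1 39 -29 9 0 0 0; 1 35 -31 9 0 0 0; 1 0 0 0 0 0 0")

```text
time: 3.5
ee_pos: [0.4991, 0.3259, 0.2115]
tool_rot: [0.745, 0.667, 0.006, -0.002]
wrist_force: [-0.2, 1.0, -0.5]
finger_gap: 0.0857
```

```bash
python3 p.py .505 .310 .19 -6.9 48 lin 1
python3 - <<'E'
from h import *
for n in("scene","top"):
    im=capture(n); a=im[130:260,330:460] if n=="scene" else im[160:250,90:210]
    save(n+"_c",cv2.resize(a,None,fx=4.6,fy=4.6,interpolation=cv2.INTER_CUBIC))
E
```

```text
t 3.50 p [0.4991 0.3259 0.2115] yaw -6.4 down [ 0.006  0.01  -1.   ] F [-0.15  1.   -0.52] gap 0.0857 q [-0.38  0.57 -0.38  1.62  0.24  0.99 -0.94]
1 -15.4 7.5 21.4 0.005 -0.010 0.009; 1 0.0 0.0 0.0 -0.000 -0.000 0.000; 1 0.0 0.0 0.0 0.000 0.000 0.000; 1 0.0 0.0 0.0 -0.000 -0.000 0.000; 1 0.0 0.0 0.0 0.000 0.000 0.000
left [0. 0. 0.]
```

View pics/scene_c.png

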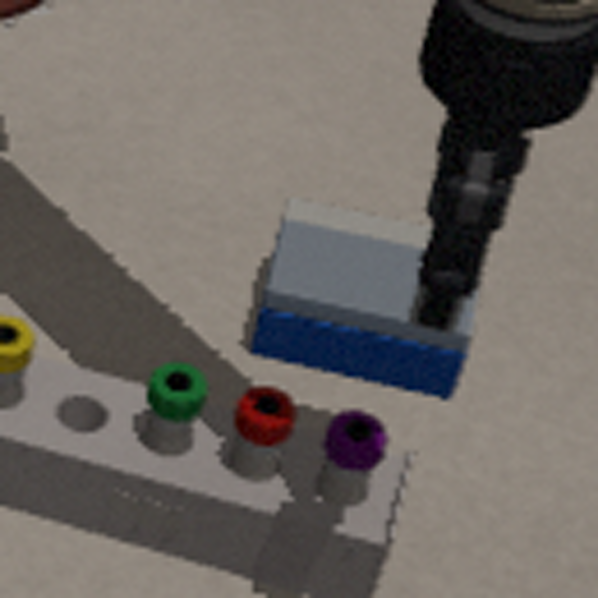

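View pics/top_c.png

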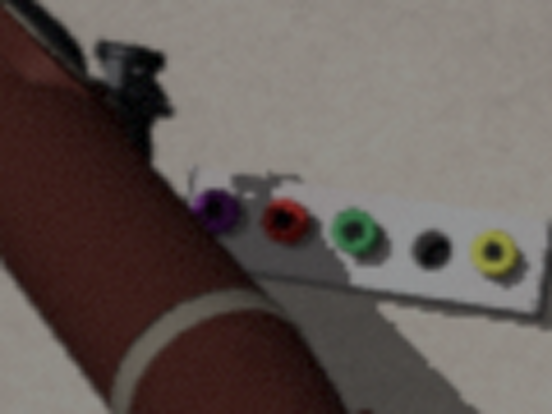

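Request:
arm_command(plan="1 -15 7 15 0.005 -0.01 0.01; 1 0 0 15 0 0 0; 1 0 0 15 0 0 0; 1 0 0 0 0 0 0; 1 0 0 0 0 0 0")

```text
time: 4.1
ee_pos: [0.5193, 0.2874, 0.1631]
tool_rot: [0.759, 0.651, -0.002, 0.009]
wrist_force: [0.1, -0.8, 0.6]
finger_gap: 0.0854
```

```bash
python3 p.py .505 .310 .073 -6.9 25 lin 1
```

```text
t 4.10 p [0.5193 0.2874 0.1631] yaw -8.79 down [ 0.008 -0.016 -1.   ] F [ 0.1  -0.79  0.59] gap 0.0854 q [-0.34  0.62 -0.34  1.67  0.27  0.9  -0.95]
1 5.7 -4.9 23.8 0.010 0.014 -0.033; 1 5.5 -4.5 24.0 -0.000 -0.000 0.000; 1 5.5 -4.5 24.0 0.000 0.000 0.000; 1 4.2 -3.4 18.2 0.000 0.000 0.000; 1 0.0 0.0 0.0 0.000 0.000 0.000
left [0. 0. 0.]
```

```bash
python3 - <<'E'
from h import *
for i in range(4):
    s=ctrl.sense(); print(s['time'],s['ee_pos'].round(4),np.abs(s['dq']).max().round(3)); capture('top')
E
python3 p.py .505 .310 .14 -6.9 25 lin 1
```

```text
4.1 [0.5193 0.2874 0.1631] 0.034
4.15 [0.5194 0.2867 0.1629] 0.011
4.2 [0.5192 0.2878 0.1635] 0.024
4.25 [0.5188 0.2889 0.1639] 0.02
t 4.30 p [0.5185 0.2897 0.1641] yaw -8.61 down [ 0.01  -0.013 -1.   ] F [0.23 0.95 0.59] gap 0.0855 q [-0.35  0.62 -0.34  1.67  0.27  0.9  -0.95]
1 13.3 -12.2 17.3 0.011 0.012 -0.030; 1 5.0 -4.3 6.5 -0.000 -0.000 -0.000; 1 0.0 0.0 0.0 -0.000 -0.000 0.000; 1 0.0 0.0 0.0 0.000 0.000 -0.000; 1 0.0 0.0 0.0 0.000 0.000 0.000
left [0. 0. 0.]
```

Use smaller steps with gentle ramps.

Request:
arm_command(plan="1 5 -5 8 0.005 0.006 -0.01; 1 6 -5 8 0.005 0.006 -0.01; 1 5 -4 6 0 0 -0.01; 1 2 -2 2 0 0 0; 1 0 0 0 0 0 0")

```text
time: 4.8
ee_pos: [0.5033, 0.3136, 0.1389]
tool_rot: [0.746, 0.666, 0.002, -0.001]
wrist_force: [-1.3, 0.0, -0.8]
finger_gap: 0.0857
```

```bash
python3 p.py .505 .310 .14 -6.9 5 lin 1
```

```text
t 4.80 p [0.5033 0.3136 0.1389] yaw -6.55 down [ 0.001  0.004 -1.   ] F [-1.25  0.04 -0.8 ] gap 0.0857 q [-0.38  0.65 -0.35  1.7   0.28  0.84 -0.96]
1 -3.3 2.1 -1.1 0.001 -0.004 0.006; 1 0.0 0.0 0.0 -0.000 -0.000 -0.000; 1 0.0 0.0 0.0 -0.000 0.000 0.000; 1 0.0 0.0 0.0 0.000 0.000 -0.000; 1 0.0 0.0 0.0 0.000 0.000 0.000
left [0. 0. 0.]
```

Request:
arm_command(plan="1 -1 1 5 0 -0.002 0.003; 1 -1 0.5 10 0 -0.002 0.003; 1 -1 0.5 10 0 0 0; 1 0 0 5 0 0 0; 1 0 0 2 0 0 0")

```text
time: 5.3
ee_pos: [0.5056, 0.3096, 0.1041]
tool_rot: [0.749, 0.663, 0.0, 0.001]
wrist_force: [-0.4, 0.5, 0.4]
finger_gap: 0.0854
```

```bash
python3 p.py .505 .310 .073 -6.9 8 lin 1
python3 - <<'E'
from h import *
for n in("scene","top"):
    im=capture(n); a=im[130:260,330:460] if n=="scene" else im[160:250,90:210]
    save(n+"_d",cv2.resize(a,None,fx=4.6,fy=4.6,interpolation=cv2.INTER_CUBIC))
E
python3 p.py .505 .310 .073 -6.9 8 lin 1
```

```text
t 5.30 p [0.5056 0.3096 0.1041] yaw -6.96 down [ 0.002 -0.002 -1.   ] F [-0.38  0.54  0.36] gap 0.0854 q [-0.39  0.69 -0.33  1.73  0.3   0.77 -0.98]
1 0.1 -0.2 8.0 0.002 0.001 -0.001; 1 0.1 -0.2 8.0 -0.000 0.000 -0.000; 1 0.1 -0.2 8.0 -0.000 -0.000 0.000; 1 0.1 -0.1 7.1 0.000 0.000 -0.000; 1 0.0 0.0 0.0 0.000 0.000 0.000
left [0. 0. 0.]
t 5.40 p [0.5056 0.3097 0.1044] yaw -6.96 down [ 0.002 -0.001 -1.   ] F [-0.53 -0.63  0.04] gap 0.0857 q [-0.39  0.69 -0.33  1.73  0.3   0.77 -0.98]
1 0.1 -0.2 8.0 0.002 0.001 -0.001; 1 0.1 -0.2 8.0 0.000 -0.000 0.000; 1 0.1 -0.2 8.0 0.000 0.000 0.000; 1 0.1 -0.1 7.4 -0.000 -0.000 0.000; 1 0.0 0.0 0.0 0.000 0.000 0.000
left [0. 0. 0.]
```

View pics/scene_d.png

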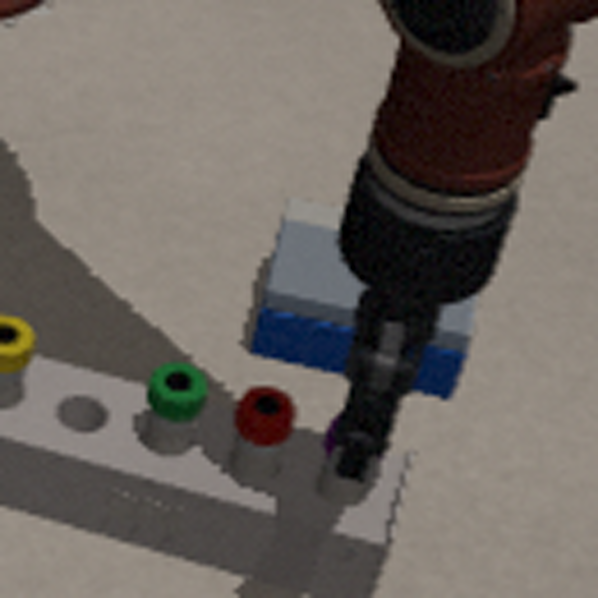

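Request:
arm_command(plan="1 0 0 6 0 0 0; 1 0 0 9 0 0 0; 1 0 0 9 0 0 0; 1 0 0 5 0 0 0; 1 0 0 1 0 0 0")

```text
time: 5.9
ee_pos: [0.5062, 0.31, 0.0725]
tool_rot: [0.749, 0.663, 0.001, 0.001]
wrist_force: [-0.8, 0.9, 0.5]
finger_gap: 0.0855
```

```bash
python3 p.py .505 .310 .073 -6.9 8 lin 1
```

```text
t 5.90 p [0.5062 0.31   0.0725] yaw -6.97 down [ 0.003 -0.    -1.   ] F [-0.79  0.91  0.5 ] gap 0.0855 q [-0.4   0.74 -0.31  1.75  0.32  0.7  -1.  ]
1 -0.2 -1.2 -0.5 0.003 -0.000 -0.001; 1 0.0 0.0 0.0 0.000 -0.000 0.000; 1 0.0 0.0 0.0 -0.000 -0.000 -0.000; 1 0.0 0.0 0.0 0.000 0.000 0.000; 1 0.0 0.0 0.0 0.000 0.000 -0.000
left [0. 0. 0.]
```

Request:
arm_command(plan="0 0 -1 0 0.003 0 0; 0 0 0 0 0 0 0; 0 0 0 0 0 0 0; 0 0 0 0 0 0 0; 0 0 0 0 0 0 0", grip_force=50)

```text
time: 6.4
ee_pos: [0.5054, 0.3106, 0.073]
tool_rot: [0.749, 0.663, 0.001, -0.0]
wrist_force: [-0.3, -0.7, 0.4]
finger_gap: 0.0285
```

Request:
arm_command(plan="0 0 0 0 0 0 0; 0 0 0 0 0 0 0; 0 0 0 0 0 0 0; 0 0 0 0 0 0 0; 0 0 0 0 0 0 0", grip_force=60)

```text
time: 6.9
ee_pos: [0.5053, 0.3104, 0.0729]
tool_rot: [0.749, 0.663, 0.0, -0.0]
wrist_force: [-0.1, -0.6, -0.5]
finger_gap: 0.028
```

```bash
python3 p.py .505 .310 .073 -6.9 8 lin 1
```

```text
t 6.90 p [0.5053 0.3104 0.0729] yaw -6.96 down [ 0.001  0.001 -1.   ] F [-0.12 -0.64 -0.49] gap 0.028 q [-0.4   0.74 -0.31  1.75  0.32  0.71 -1.  ]
1 -0.4 -0.3 -0.1 0.000 -0.001 -0.001; 1 0.0 0.0 0.0 0.000 0.000 -0.000; 1 0.0 0.0 0.0 0.000 0.000 0.000; 1 0.0 0.0 0.0 0.000 0.000 -0.000; 1 0.0 0.0 0.0 0.000 0.000 0.000
left [0. 0. 0.]
```

Request:
arm_command(plan="0 0 0 -6 0 0 0; 0 0 0 -12 0 0 0; 0 0 0 -15 0 0 0; 0 0 0 -15 0 0 0; 0 0 0 -15 0 0 0")

```text
time: 7.4
ee_pos: [0.5047, 0.3099, 0.139]
tool_rot: [0.749, 0.663, -0.001, -0.0]
wrist_force: [0.3, 0.8, -1.0]
finger_gap: 0.0282
```

```bash
python3 p.py .505 .310 .25 -6.9 35 lin 0
```

```text
t 7.40 p [0.5047 0.3099 0.139 ] yaw -6.94 down [-0.002 -0.001 -1.   ] F [ 0.34  0.77 -1.02] gap 0.0282 q [-0.37  0.65 -0.35  1.7   0.28  0.85 -0.96]
0 0.0 0.0 -35.0 -0.002 0.001 -0.001; 0 0.0 0.1 -35.0 0.000 -0.000 0.000; 0 0.0 0.1 -35.0 -0.000 0.000 0.000; 0 0.0 0.0 -6.0 0.000 0.000 0.000; 0 0.0 0.0 0.0 0.000 0.000 0.000
left [0. 0. 0.]
```

Request:
arm_command(plan="0 0 0 -20 0 0 0; 0 0 0 -30 0 0 0; 0 0 0 -30 0 0 0; 0 0 0 -20 0 0 0; 0 0 0 -8 0 0 0")

```text
time: 7.9
ee_pos: [0.5045, 0.3105, 0.2579]
tool_rot: [0.748, 0.663, 0.002, 0.0]
wrist_force: [0.8, 0.2, -1.1]
finger_gap: 0.0276
```

```bash
python3 - <<'E'
from h import *
for n in("scene",):
    im=capture(n); a=im[100:260,330:490]
    save(n+"_e",cv2.resize(a,None,fx=3.7,fy=3.7,interpolation=cv2.INTER_CUBIC))
E
python3 p.py .4806 -.2087 .255 49.7 40 arc 0
```

```text
t 7.95 p [0.5049 0.3108 0.2586] yaw -6.9 down [ 0.005  0.004 -1.   ] F [1.09 0.01 0.25] gap 0.0283 q [-0.35  0.52 -0.39  1.56  0.21  1.1  -0.9 ]
0 -34.9 19.9 0.2 0.001 -0.000 -0.140; 0 -38.2 12.2 0.2 0.001 -0.000 -0.140; 0 -39.9 4.0 0.2 0.001 -0.000 -0.140; 0 -39.9 -4.4 0.2 0.001 -0.000 -0.140; 0 -38.1 -12.7 0.2 0.001 -0.000 -0.140
left [-0.0754 -0.3265 -0.0023]
```

View pics/scene_e.png

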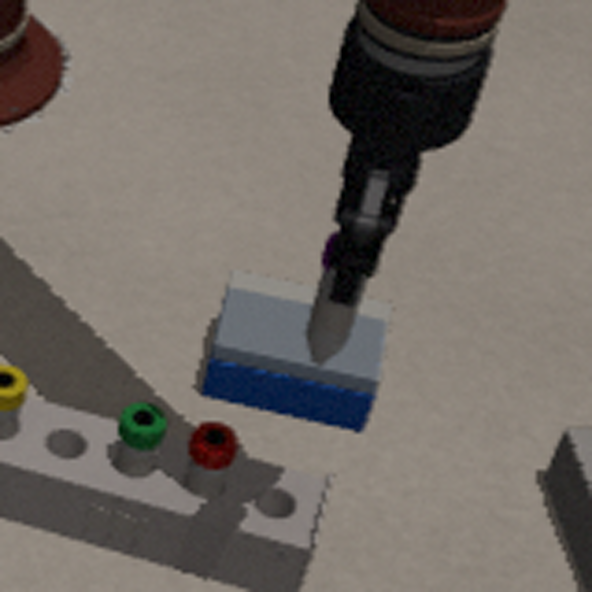

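Request:
arm_command(plan="0 -17 10 0 0 0 -0.07; 0 -36 16 0 0 0 -0.12; 0 -39 8 0 0 0 -0.12; 0 -40 0 0 0 0 -0.12; 0 -39 -8 0 0 0 -0.12")

```text
time: 8.45
ee_pos: [0.5481, 0.1432, 0.2556]
tool_rot: [0.523, 0.852, 0.004, -0.003]
wrist_force: [0.7, -0.1, -0.3]
finger_gap: 0.0281
```

```bash
python3 p.py .4806 -.2087 .255 49.7 40 arc 0
```

```text
t 8.45 p [0.5481 0.1432 0.2556] yaw 26.91 down [-0.     0.009 -1.   ] F [ 0.71 -0.07 -0.34] gap 0.0281 q [ 0.05  0.51 -0.54  1.63  0.28  1.08 -0.09]
0 -37.5 -14.2 -0.3 0.002 -0.003 -0.140; 0 -33.7 -21.8 -0.2 0.002 -0.003 -0.140; 0 -28.3 -28.4 -0.0 0.002 -0.002 -0.118; 0 -22.4 -33.2 0.1 0.000 0.000 0.000; 0 -19.9 -34.8 0.1 0.000 0.000 0.000
left [-0.0601 -0.1527 -0.0003]
```

Request:
arm_command(plan="0 -37 -14 0 0 0 -0.11; 0 -34 -21 0 0 0 -0.11; 0 -29 -27 0 0 0 -0.1; 0 -24 -32 0 0 0 -0.05; 0 -20 -35 0 0 0 -0.02")

```text
time: 8.95
ee_pos: [0.5362, -0.0644, 0.2488]
tool_rot: [0.339, 0.941, 0.003, -0.006]
wrist_force: [0.8, 0.3, 0.8]
finger_gap: 0.0279
```

```bash
python3 p.py .4806 -.2087 .255 49.7 35 arc 0
```

```text
t 8.95 p [ 0.5362 -0.0644  0.2488] yaw 50.32 down [-0.009  0.009 -1.   ] F [0.76 0.34 0.76] gap 0.0279 q [ 0.5   0.5  -0.64  1.7   0.32  1.07  0.64]
0 -14.8 -31.8 -1.6 0.001 -0.013 0.011; 0 -13.1 -32.5 -1.4 0.000 0.000 0.000; 0 -10.9 -33.3 -1.4 0.000 0.000 0.000; 0 -8.7 -34.0 -1.4 0.000 0.000 0.000; 0 -3.0 -14.6 -0.6 0.000 0.000 0.000
left [0. 0. 0.]
```

Request:
arm_command(plan="0 -14 -30 -2 0 -0.01 0.01; 0 -13 -30 -2 0 0 0; 0 -10 -28 -2 0 0 0; 0 -6 -20 -1 0 0 0; 0 -3 -10 0 0 0 0")

```text
time: 9.45
ee_pos: [0.4876, -0.1966, 0.2502]
tool_rot: [0.35, 0.937, -0.002, -0.007]
wrist_force: [-0.1, -0.3, -0.8]
finger_gap: 0.0282
```

```bash
python3 p.py .4806 -.2087 .24 49.7 10 lin 0
```

```text
t 9.45 p [ 0.4876 -0.1966  0.2502] yaw 49.08 down [-0.013  0.002 -1.   ] F [-0.08 -0.27 -0.81] gap 0.0282 q [ 0.76  0.47 -0.63  1.73  0.31  1.06  0.88]
0 -1.6 -7.9 5.9 -0.007 -0.011 -0.011; 0 -1.0 -5.8 4.3 0.000 0.000 -0.000; 0 0.0 0.0 0.0 0.000 -0.000 0.000; 0 0.0 0.0 0.0 0.000 0.000 0.000; 0 0.0 0.0 0.0 0.000 0.000 0.000
left [0. 0. 0.]
```

Request:
arm_command(plan="0 -1 -4 3 -0.004 -0.005 -0.005; 0 -1 -4 3 -0.003 -0.005 -0.005; 0 0 -2 2 0 0 0; 0 0 0 0 0 0 0; 0 0 0 0 0 0 0")

```text
time: 9.95
ee_pos: [0.4819, -0.2029, 0.2399]
tool_rot: [0.343, 0.939, 0.001, -0.002]
wrist_force: [0.8, 0.9, -0.7]
finger_gap: 0.0283
```

```bash
python3 - <<'E'
from h import *
for n in("scene","top"):
    im=capture(n); a=im[80:230,150:300] if n=="scene" else im[150:270,230:350]
    save(n+"_f",cv2.resize(a,None,fx=4,fy=4,interpolation=cv2.INTER_CUBIC))
E
python3 p.py .4806 -.2087 .24 49.7 10 lin 0
```

```text
t 10.05 p [ 0.482  -0.203   0.2401] yaw 49.93 down [-0.002  0.004 -1.   ] F [ 0.2  -0.14 -0.28] gap 0.0283 q [ 0.78  0.47 -0.63  1.76  0.32  1.02  0.9 ]
0 -2.6 -5.3 0.1 0.001 -0.004 0.004; 0 0.0 0.0 0.0 -0.000 0.000 0.000; 0 0.0 0.0 0.0 0.000 0.000 0.000; 0 0.0 0.0 0.0 -0.000 -0.000 0.000; 0 0.0 0.0 0.0 0.000 0.000 0.000
left [0. 0. 0.]
```

View pics/scene_f.png

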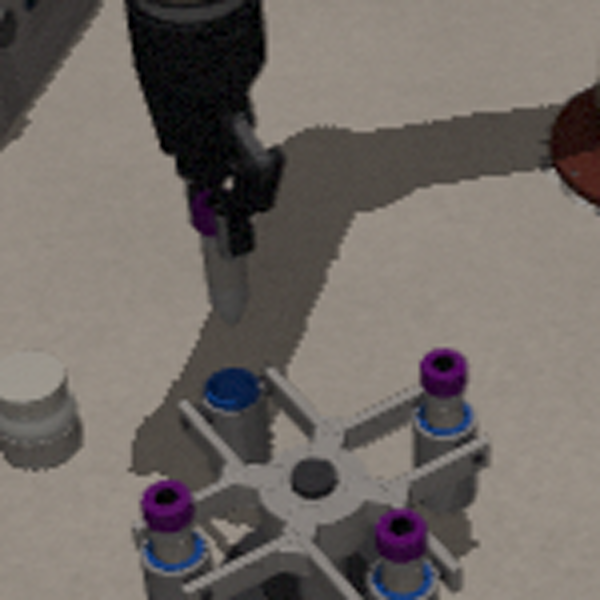

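View pics/top_f.png

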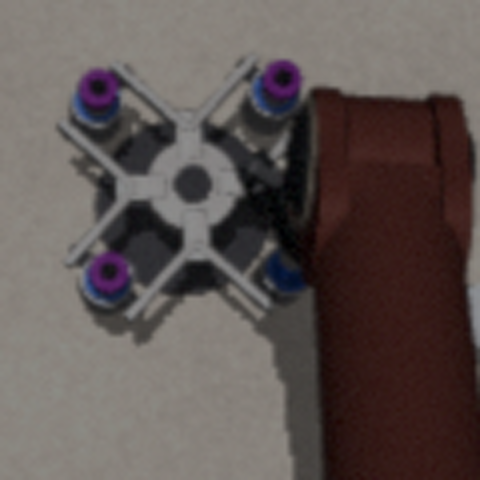

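Run:
```python
from h import *
for z in (.17,.175,.18): print(z,proj('scene',[.482,-.203,z]))
print(proj('scene',[.4806,-.2087,.113]), blob(capture('scene'),'blue',(195,165,222,190)))
im=cv2.imread('pics/scene_f.png'); c=im[230:420,170:310]; cv2.imwrite('pics/zz.png',cv2.resize(c,None,fx=4,fy=3.1,interpolation=cv2.INTER_CUBIC))
```

```text
0.17 [[207.00854416 161.06899067]]
0.175 [[206.8316472  159.58346315]]
0.18 [[206.65371856 158.08927185]]
[[207.07181126 176.69031011]] (array([207.44158076, 177.02233677]), 97.0)
```

View pics/zz.png

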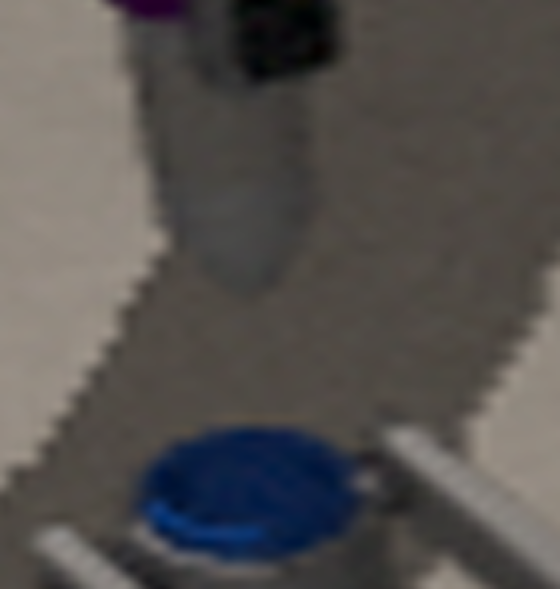

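Request:
arm_command(plan="0 -1 -2 2 0 -0.002 0.002; 0 -1 -2 5 0 -0.002 0.002; 0 -1 -2 8 0 0 0; 0 0 -1 8 0 0 0; 0 0 0 5 0 0 0")

```text
time: 10.6
ee_pos: [0.4802, -0.211, 0.2105]
tool_rot: [0.345, 0.939, 0.0, 0.001]
wrist_force: [-0.3, -0.0, 0.0]
finger_gap: 0.0277
```

```bash
python3 p.py .4803 -.2095 .195 49.7 10 lin 0
```

```text
t 10.60 p [ 0.4802 -0.211   0.2105] yaw 49.68 down [ 0.003 -0.    -1.   ] F [-0.32 -0.05  0.03] gap 0.0277 q [ 0.78  0.5  -0.61  1.8   0.35  0.94  0.89]
0 0.6 0.7 10.0 0.002 0.002 -0.000; 0 0.3 0.4 5.6 0.000 -0.000 0.000; 0 0.0 0.0 0.0 0.000 0.000 0.000; 0 0.0 0.0 0.0 0.000 0.000 0.000; 0 0.0 0.0 0.0 0.000 0.000 0.000
left [0. 0. 0.]
```

Request:
arm_command(plan="0 0.6 0.6 5 0.002 0.002 0; 0 0 0 6 0 0 0; 0 0 0 5 0 0 0; 0 0 0 1 0 0 0; 0 0 0 0 0 0 0")

```text
time: 11.1
ee_pos: [0.4795, -0.2098, 0.1904]
tool_rot: [0.345, 0.939, 0.0, -0.002]
wrist_force: [-1.2, -0.3, -0.2]
finger_gap: 0.0279
```

```bash
python3 - <<'E'
from h import *
im=capture("scene"); a=im[100:200,160:260]
save("scene_g",cv2.resize(a,None,fx=6,fy=6,interpolation=cv2.INTER_CUBIC))
E
python3 p.py .4803 -.2095 .165 49.7 10 lin 0
```

```text
t 11.15 p [ 0.4795 -0.2098  0.1905] yaw 49.69 down [-0.003  0.001 -1.   ] F [ 0.1  -0.82 -1.21] gap 0.0286 q [ 0.77  0.53 -0.6   1.83  0.37  0.9   0.87]
0 -0.2 0.3 10.0 -0.001 -0.003 -0.000; 0 -0.2 0.3 10.0 0.000 -0.000 0.000; 0 -0.1 0.2 5.6 -0.000 -0.000 0.000; 0 0.0 0.0 0.0 0.000 0.000 0.000; 0 0.0 0.0 0.0 0.000 0.000 0.000
left [0. 0. 0.]
```

View pics/scene_g.png

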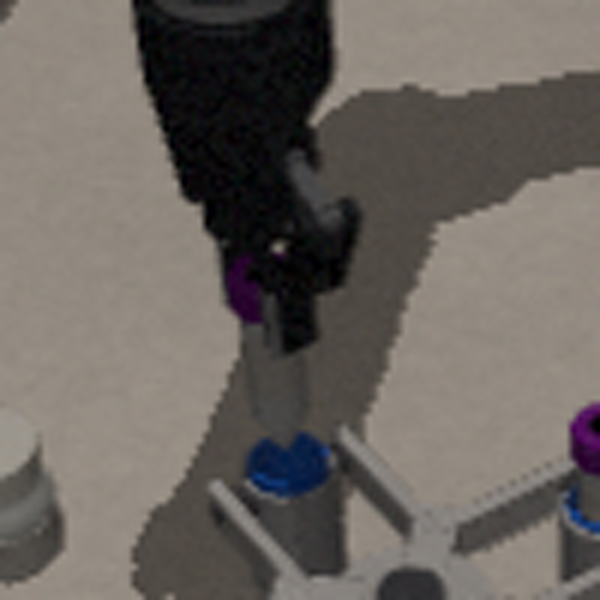

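Request:
arm_command(plan="0 -0.2 0.3 4 -0.001 -0.002 0; 0 0 0 6 0 0 0; 0 0 0 6 0 0 0; 0 0 0 6 0 0 0; 0 0 0 3 0 0 0")

```text
time: 11.65
ee_pos: [0.4805, -0.2098, 0.1644]
tool_rot: [0.345, 0.939, 0.0, 0.001]
wrist_force: [-0.0, 0.6, -1.0]
finger_gap: 0.028
```

```bash
python3 p.py .4803 -.2095 .155 49.7 4 lin 0
```

```text
t 11.65 p [ 0.4805 -0.2098  0.1644] yaw 49.68 down [ 0.002 -0.    -1.   ] F [-0.04  0.63 -1.04] gap 0.028 q [ 0.75  0.56 -0.58  1.86  0.4   0.84  0.84]
0 0.2 0.0 4.0 0.001 0.002 -0.000; 0 0.2 0.0 4.0 0.000 -0.000 -0.000; 0 0.1 0.0 1.4 -0.000 -0.000 0.000; 0 0.0 0.0 0.0 0.000 0.000 0.000; 0 0.0 0.0 0.0 0.000 0.000 0.000
left [0. 0. 0.]
```

Request:
arm_command(plan="0 0 0 2 0 0 0; 0 0 0 2 0 0 0; 0 0 0 2 0 0 0; 0 0 0 2 0 0 0; 0 0 0 2 0 0 0")

```text
time: 12.15
ee_pos: [0.4808, -0.2096, 0.1534]
tool_rot: [0.345, 0.939, 0.0, 0.001]
wrist_force: [-0.2, -0.2, -0.5]
finger_gap: 0.0279
```

Request:
arm_command(plan="0 0 0 1 0 0 0; 0 0 0 1 0 0 0; 0 0 0 1 0 0 0; 0 0 0 1 0 0 0; 0 0 0 1 0 0 0")

```text
time: 12.65
ee_pos: [0.4813, -0.2092, 0.1483]
tool_rot: [0.344, 0.939, 0.001, 0.001]
wrist_force: [-0.0, 0.2, 0.3]
finger_gap: 0.0284
```

```bash
python3 p.py .4803 -.2095 .155 49.7 4 lin 0
```

```text
t 12.65 p [ 0.4813 -0.2092  0.1483] yaw 49.71 down [ 0.003  0.    -1.   ] F [-0.    0.23  0.26] gap 0.0284 q [ 0.74  0.58 -0.57  1.88  0.42  0.8   0.82]
0 0.3 -0.5 -4.0 0.002 0.002 0.000; 0 0.2 -0.4 -2.8 0.000 0.000 0.000; 0 0.0 0.0 0.0 -0.000 -0.000 0.000; 0 0.0 0.0 0.0 0.000 0.000 0.000; 0 0.0 0.0 0.0 -0.000 -0.000 0.000
left [0. 0. 0.]
```

Request:
arm_command(plan="0 0.2 -0.4 1 0.001 0.001 0; 0 0 0 1 0 0 0; 0 0 -0.1 1 0 0 0; 0 0 0 1 0 0 0; 0 0 -0.1 1 0 0 0")

```text
time: 13.15
ee_pos: [0.4819, -0.2089, 0.1452]
tool_rot: [0.344, 0.939, 0.0, 0.002]
wrist_force: [-0.6, 0.9, 5.4]
finger_gap: 0.0285
```

```bash
python3 p.py .4803 -.2095 .155 49.7 4 lin 0
```

```text
t 13.15 p [ 0.4819 -0.2089  0.1452] yaw 49.74 down [ 0.004 -0.001 -1.   ] F [-0.6   0.95  5.41] gap 0.0285 q [ 0.74  0.59 -0.56  1.88  0.43  0.79  0.81]
0 0.3 -0.6 -3.9 0.002 0.003 0.001; 0 0.3 -0.6 -3.9 0.000 0.000 0.000; 0 0.2 -0.3 -1.9 0.000 -0.000 0.000; 0 0.0 0.0 0.0 -0.000 0.000 0.000; 0 0.0 0.0 0.0 0.000 -0.000 0.000
left [0. 0. 0.]
```

Request:
arm_command(plan="0 0.2 -0.4 1.5 0.002 0.002 0; 0 0 0 1.5 0 0 0; 0 0 0 1.5 0 0 0; 0 0 0 1.5 0 0 0; 0 0 0 1.5 0 0 0")

```text
time: 13.65
ee_pos: [0.4825, -0.209, 0.1418]
tool_rot: [0.344, 0.939, -0.002, 0.002]
wrist_force: [-2.3, 1.1, 13.9]
finger_gap: 0.0287
```

```bash
python3 p.py .4803 -.2095 .155 49.7 4 lin 0
```

```text
t 13.65 p [ 0.4825 -0.209   0.1418] yaw 49.75 down [ 0.003 -0.005 -1.   ] F [-2.26  1.09 13.87] gap 0.0287 q [ 0.73  0.59 -0.56  1.88  0.43  0.79  0.81]
0 0.4 -0.5 -3.9 -0.001 0.006 0.001; 0 0.4 -0.5 -3.9 0.000 -0.000 0.000; 0 0.4 -0.5 -3.9 0.000 0.000 0.000; 0 0.1 -0.2 -1.3 0.000 0.000 0.000; 0 0.0 0.0 0.0 0.000 0.000 0.000
left [0. 0. 0.]
```

Request:
arm_command(plan="0 0 -0.3 0.5 0 0.002 0; 0 0 0 0.5 0 0 0; 0 0 0 0.5 0 0 0; 0 0 0 0.5 0 0 0; 0 0 0 0.5 0 0 0")

```text
time: 14.15
ee_pos: [0.4822, -0.2089, 0.1419]
tool_rot: [0.344, 0.939, -0.002, 0.002]
wrist_force: [-1.3, 2.3, 7.4]
finger_gap: 0.028
```

Request:
arm_command(plan="0 0 0 1 0 0 0; 0 0 0 1 0 0 0; 0 0 0 1 0 0 0; 0 0 0 1.2 0 0 0; 0 0 0 1.2 0 0 0")

```text
time: 14.65
ee_pos: [0.4828, -0.209, 0.1419]
tool_rot: [0.344, 0.939, -0.004, 0.003]
wrist_force: [-3.5, 2.2, 11.9]
finger_gap: 0.0281
```

```bash
python3 p.py .4803 -.2095 .155 49.7 4 lin 0;python3 p.py .4803 -.2095 .155 49.7 4 lin 0|head -1
```

```text
t 14.65 p [ 0.4828 -0.209   0.1419] yaw 49.76 down [ 0.003 -0.01  -1.   ] F [-3.46  2.2  11.93] gap 0.0281 q [ 0.73  0.59 -0.55  1.88  0.44  0.79  0.8 ]
0 0.4 -0.6 -3.9 -0.006 0.009 0.001; 0 0.5 -0.6 -3.9 0.000 0.000 -0.000; 0 0.5 -0.6 -3.9 0.000 -0.000 0.000; 0 0.2 -0.2 -1.3 -0.000 0.000 0.000; 0 0.0 0.0 0.0 0.000 0.000 0.000
left [0. 0. 0.]
t 14.65 p [ 0.4828 -0.209   0.1419] yaw 49.76 down [ 0.003 -0.01  -1.   ] F [-3.46  2.2  11.93] gap 0.0281 q [ 0.73  0.59 -0.55  1.88  0.44  0.79  0.8 ]
```

Request:
arm_command(plan="0 0.6 0 0.6 -0.004 0.005 0; 0 0.6 0 0.8 -0.002 0.004 0; 0 0.3 0 1 0 0 0; 0 0.2 0 1.4 0 0 0; 0 0.2 0 1.5 0 0 0")

```text
time: 15.15
ee_pos: [0.4828, -0.2092, 0.1419]
tool_rot: [0.344, 0.939, -0.002, 0.003]
wrist_force: [-3.0, 1.6, 13.7]
finger_gap: 0.028
```

```bash
python3 p.py .4803 -.2095 .155 49.7 4 lin 0
```

```text
t 15.15 p [ 0.4828 -0.2092  0.1419] yaw 49.74 down [ 0.004 -0.006 -1.   ] F [-2.95  1.56 13.73] gap 0.028 q [ 0.73  0.59 -0.56  1.88  0.44  0.79  0.81]
0 0.5 -0.6 -3.9 -0.002 0.007 0.001; 0 0.5 -0.6 -3.9 0.000 -0.000 -0.000; 0 0.5 -0.6 -3.9 0.000 0.000 0.000; 0 0.2 -0.2 -1.3 0.000 0.000 0.000; 0 0.0 0.0 0.0 0.000 0.000 0.000
left [0. 0. 0.]
```

Request:
arm_command(plan="0 0.5 0 1.5 0 0.003 0; 0 0.4 0 1.7 0 0.002 0; 0 0.3 0 1.8 0 0 0; 0 0.2 0 1.9 0 0 0; 0 0.2 0 1.9 0 0 0")

```text
time: 15.65
ee_pos: [0.4831, -0.2092, 0.1418]
tool_rot: [0.344, 0.939, -0.005, 0.004]
wrist_force: [-3.9, 1.7, 14.2]
finger_gap: 0.0281
```

```bash
python3 p.py .4803 -.2095 .155 49.7 4 lin 0
```

```text
t 15.65 p [ 0.4831 -0.2092  0.1418] yaw 49.71 down [ 0.003 -0.012 -1.   ] F [-3.91  1.74 14.21] gap 0.0281 q [ 0.72  0.59 -0.55  1.88  0.44  0.78  0.8 ]
0 0.5 -0.6 -3.9 -0.007 0.010 0.000; 0 0.6 -0.6 -3.9 -0.000 0.000 0.000; 0 0.6 -0.6 -3.9 -0.000 0.000 0.000; 0 0.2 -0.2 -1.5 0.000 0.000 0.000; 0 0.0 0.0 0.0 0.000 0.000 0.000
left [0. 0. 0.]
```

Request:
arm_command(plan="0 0 0 0 0 0 0; 0 0 0 -0.3 0 0 0; 0 0 0 -0.3 0 0 0; 0 0 0 0 0 0 0; 0 0 0 0 0 0 0")

```text
time: 16.15
ee_pos: [0.4821, -0.2086, 0.1421]
tool_rot: [0.344, 0.939, -0.005, 0.002]
wrist_force: [-1.3, 2.2, 4.2]
finger_gap: 0.0284
```

Request:
arm_command(plan="1 0 0 0 0 0 0; 1 0 0 0 0 0 0; 1 0 0 0 0 0 0; 1 0 0 0 0 0 0; 1 0 0 0 0 0 0")

```text
time: 16.65
ee_pos: [0.4822, -0.2108, 0.141]
tool_rot: [0.345, 0.939, -0.006, 0.003]
wrist_force: [0.5, 0.3, 0.5]
finger_gap: 0.0851
```

```bash
python3 - <<'E'
from h import *
for n in("scene","top"):
    im=capture(n); a=im[100:220,150:270] if n=="scene" else im[150:250,240:340]
    save(n+"_h",cv2.resize(a,None,fx=5,fy=5,interpolation=cv2.INTER_CUBIC))
E
python3 p.py .4806 -.2095 .146 49.7 4 lin 1
```

```text
t 16.75 p [ 0.4822 -0.2107  0.141 ] yaw 49.65 down [ 0.001 -0.013 -1.   ] F [-0.2  -0.07  0.62] gap 0.0855 q [ 0.72  0.59 -0.55  1.88  0.44  0.78  0.8 ]
1 1.4 -0.1 -3.7 -0.009 0.009 -0.001; 1 0.5 -0.0 -1.3 0.000 -0.000 -0.000; 1 0.0 0.0 0.0 0.000 -0.000 0.000; 1 0.0 0.0 0.0 0.000 -0.000 0.000; 1 0.0 0.0 0.0 0.000 0.000 0.000
left [0. 0. 0.]
```

View pics/scene_h.png

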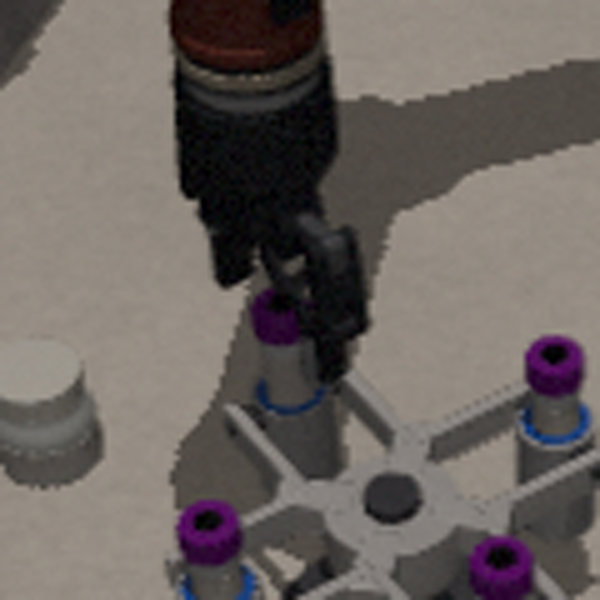

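Run:
```python
from h import *
d=np.array([.6465,.763])
for r in(.043,.05,.057):
    for z in(.141,.154): print(r,z,proj('scene',[*(np.array([.4822,-.2107])-r*d),z]).round(1))
for r in(.043,.057):
    for z in(.141,.154): print('in',r,z,proj('scene',[*(np.array([.4822,-.2107])+r*d),z]).round(1))
im=capture('scene')
c,a=blob(im,'purple',(195,150,215,172)); print(c,a,proj('scene',[.4806,-.209,.164]))
```

```text
0.043 0.141 [[196.9 160.1]]
0.043 0.154 [[196.4 156.3]]
0.05 0.141 [[195.6 158.6]]
0.05 0.154 [[195.  154.9]]
0.057 0.141 [[194.2 157.2]]
0.057 0.154 [[193.7 153.5]]
in 0.043 0.141 [[213.8 178.4]]
in 0.043 0.154 [[213.4 174.7]]
in 0.057 0.141 [[216.7 181.6]]
in 0.057 0.154 [[216.3 177.8]]
[204.37164751 163.41954023] 87.0 [[205.17225908 162.09780018]]
```

Request:
arm_command(plan="1 1 2 -2 -0.004 0.004 0; 1 1 4 -3 -0.004 0.004 0; 1 0 5 -2 0 0 0; 1 0 5 -1 0 0 0; 1 0 3 0 0 0 0")

```text
time: 17.3
ee_pos: [0.494, -0.1935, 0.15]
tool_rot: [0.345, 0.939, 0.0, 0.001]
wrist_force: [0.3, 0.4, -0.1]
finger_gap: 0.0853
```

```bash
cat > rad.py <<'E'
from cell import ctrl; import numpy as np
s=ctrl.sense(); d=np.array([.6465,.763]); v=s['ee_pos'][:2]-np.array([.4806,-.2092])
print('inward mm',(v@d*1000).round(1),'tang(+x tool to fix)',(v@[.763,-.6465]*1000).round(1),'z',s['ee_pos'][2].round(4),'Fin',(np.array(s['wrist_force'][:2])@d).round(2),s['wrist_force'].round(2))
E
python3 rad.py; python3 p.py .5 -.19 .149 49.7 4 lin 1
```

```text
inward mm 20.6 tang(+x tool to fix) 0.1 z 0.15 Fin 0.49 [ 0.32  0.37 -0.12]
t 17.30 p [ 0.494  -0.1935  0.15  ] yaw 49.65 down [ 0.001 -0.    -1.   ] F [ 0.32  0.37 -0.12] gap 0.0853 q [ 0.7   0.59 -0.56  1.86  0.42  0.81  0.79]
1 -1.3 3.7 0.6 0.001 0.001 -0.001; 1 -1.0 2.8 0.4 -0.000 -0.000 0.000; 1 0.0 0.0 0.0 -0.000 -0.000 0.000; 1 0.0 0.0 0.0 -0.000 -0.000 0.000; 1 0.0 0.0 0.0 0.000 0.000 0.000
left [0. 0. 0.]
```

Request:
arm_command(plan="1 0 3 0 0 0 0; 1 0 3 0 0 0 0; 1 0 3 0 0 0 0; 1 0 3 0 0 0 0; 1 0 3 0 0 0 0")

```text
time: 17.8
ee_pos: [0.5045, -0.1808, 0.1499]
tool_rot: [0.345, 0.939, -0.0, 0.0]
wrist_force: [-0.4, -0.3, 1.0]
finger_gap: 0.0854
```

```bash
python3 rad.py
```

```text
inward mm 37.1 tang(+x tool to fix) -0.1 z 0.1499 Fin -0.55 [-0.45 -0.33  0.99]
```

Request:
arm_command(plan="1 0 3 0 0 0 0; 1 0 3 0 0 0 0; 1 0 3 0 0 0 0; 1 0 3 0 0 0 0; 1 0 2 0 0 0 0")

```text
time: 18.3
ee_pos: [0.514, -0.1696, 0.1498]
tool_rot: [0.345, 0.939, -0.001, 0.0]
wrist_force: [-1.6, 0.1, -0.5]
finger_gap: 0.0854
```

```bash
python3 rad.py;  python3 - <<'E'
from h import *
for n in("scene","top"):
    im=capture(n); a=im[100:220,150:270] if n=="scene" else im[150:250,240:340]
    save(n+"_i",cv2.resize(a,None,fx=5,fy=5,interpolation=cv2.INTER_CUBIC))
E
python3 rad.py
```

```text
inward mm 51.8 tang(+x tool to fix) -0.1 z 0.1498 Fin -0.95 [-1.59  0.1  -0.5 ]
inward mm 51.9 tang(+x tool to fix) -0.1 z 0.1498 Fin -0.83 [-0.3  -0.83 -0.58]
```

View pics/scene_i.png

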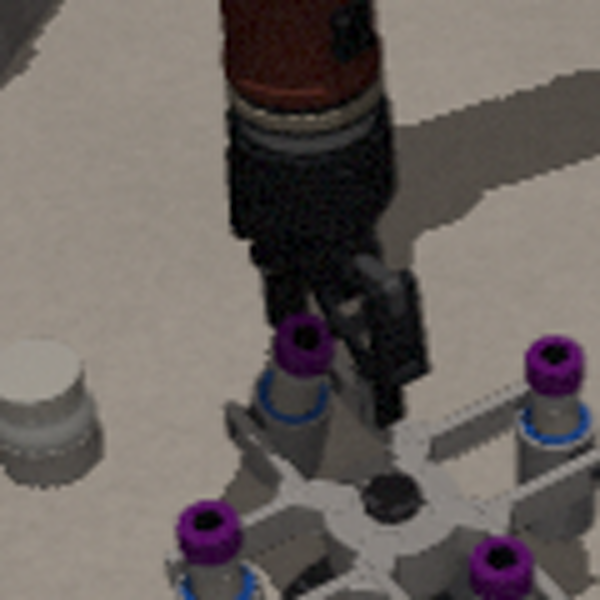

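```bash
cat > ang.py <<'E'
from h import *
im=capture('scene'); c,a=blob(im,'purple',(195,150,225,180)); print(c,a)
d=np.array([.6465,.763,0]); k=np.array([0,0,1.]); t=np.cross(k,d); pv=np.array([.4806,-.2092,.105])
for th_ in np.arange(-.1,.75,.05):
    ax=np.cos(th_)*k+np.sin(th_)*d; e=np.cos(th_)*d-np.sin(th_)*k
    pts=np.array([pv+ax*s+.015*(np.cos(q)*e+np.sin(q)*t) for s in(.051,.067) for q in th])
    cc,aa=hullc(proj('scene',pts)); print(round(th_,2),cc.round(1),round(aa))
E
python3 ang.py
```

```text
[210.28875171 168.57956104] 121.5
-0.1 [203.9 160.9] 124
-0.05 [204.5 161.5] 126
0.0 [205.1 162.1] 128
0.05 [205.7 162.7] 130
0.1 [206.3 163.4] 131
0.15 [206.9 164.2] 132
0.2 [207.5 164.9] 133
0.25 [208.1 165.7] 134
0.3 [208.7 166.6] 134
0.35 [209.3 167.5] 134
0.4 [209.9 168.4] 134
0.45 [210.5 169.3] 133
0.5 [211.  170.3] 132
0.55 [211.6 171.3] 132
0.6 [212.2 172.3] 131
0.65 [212.7 173.3] 130
0.7 [213.2 174.4] 130
```

Request:
arm_command(plan="1 0 2 0 0 0 0; 1 0 2 0 0 0 0; 1 0 2 0 0 0 0; 1 0 0 0 0 0 0; 1 0 0 0 0 0 0")

```text
time: 18.95
ee_pos: [0.5175, -0.1655, 0.1495]
tool_rot: [0.345, 0.939, -0.001, -0.0]
wrist_force: [-1.3, -1.1, 0.9]
finger_gap: 0.0855
```

```bash
python3 rad.py;  python3 ang.py|head -1; python3 rad.py
```

```text
inward mm 57.2 tang(+x tool to fix) -0.1 z 0.1495 Fin -1.63 [-1.26 -1.07  0.94]
[211.39364462 170.16018158] 128.5
inward mm 57.2 tang(+x tool to fix) -0.1 z 0.1495 Fin -0.51 [-0.52 -0.22 -0.38]
```

Request:
arm_command(plan="1 0 1 0 0 0 0; 1 0 -2 0 0 0 0; 1 0 -5 0 0 0 0; 1 0 -6 0 0 0 0; 1 0 -6 0 0 0 0")

```text
time: 19.5
ee_pos: [0.5059, -0.1793, 0.1499]
tool_rot: [0.344, 0.939, -0.001, 0.0]
wrist_force: [0.1, 0.1, 0.1]
finger_gap: 0.0855
```

```bash
python3 rad.py
```

```text
inward mm 39.2 tang(+x tool to fix) -0.0 z 0.1499 Fin 0.15 [0.12 0.1  0.07]
```

Request:
arm_command(plan="1 0 -7 0 0 0 0; 1 0 -8 0 0 0 0; 1 0 -8 0 0 0 0; 1 0 -6 0 0 0 0; 1 0 -3 0 0 0 0")

```text
time: 20.0
ee_pos: [0.4824, -0.2071, 0.1498]
tool_rot: [0.346, 0.938, -0.001, 0.0]
wrist_force: [-0.3, 0.4, -0.6]
finger_gap: 0.0852
```

```bash
python3 rad.py
```

```text
inward mm 2.7 tang(+x tool to fix) 0.0 z 0.1498 Fin 0.06 [-0.34  0.36 -0.57]
```

Centred again; wait for it to settle, then check.

Request:
arm_command(plan="1 0 -1 0 0 0 0; 1 0 0 0 0 0 0; 1 0 0 0 0 0 0; 1 0 0 0 0 0 0; 1 0 0 0 0 0 0")

```text
time: 20.5
ee_pos: [0.4821, -0.2076, 0.1499]
tool_rot: [0.345, 0.938, -0.0, 0.0]
wrist_force: [0.0, -0.5, 0.1]
finger_gap: 0.0854
```

Request:
arm_command(plan="1 0 0 0 0 0 0; 1 0 0 0 0 0 0; 1 0 0 0 0 0 0; 1 0 0 0 0 0 0; 1 0 0 0 0 0 0")

```text
time: 21.0
ee_pos: [0.4824, -0.207, 0.1499]
tool_rot: [0.345, 0.939, -0.0, 0.001]
wrist_force: [-0.5, 0.0, -0.5]
finger_gap: 0.0851
```

Request:
arm_command(plan="1 0 0 0 0 0 0; 1 0 0 0 0 0 0; 1 0 0 0 0 0 0; 1 0 0 0 0 0 0; 1 0 0 0 0 0 0")

```text
time: 21.5
ee_pos: [0.4824, -0.207, 0.1499]
tool_rot: [0.345, 0.939, -0.0, 0.001]
wrist_force: [0.1, -0.3, -0.0]
finger_gap: 0.0853
```

```bash
python3 rad.py;python3 ang.py|head -1;python3 - <<'E'
from h import *
im=capture("scene");save("scene_j",cv2.resize(im[100:220,150:270],None,fx=5,fy=5,interpolation=cv2.INTER_CUBIC))
E
```

```text
inward mm 2.8 tang(+x tool to fix) -0.0 z 0.1499 Fin -0.21 [ 0.06 -0.32 -0.04]
[205.05555556 162.74413146] 106.5
```

View pics/scene_j.png

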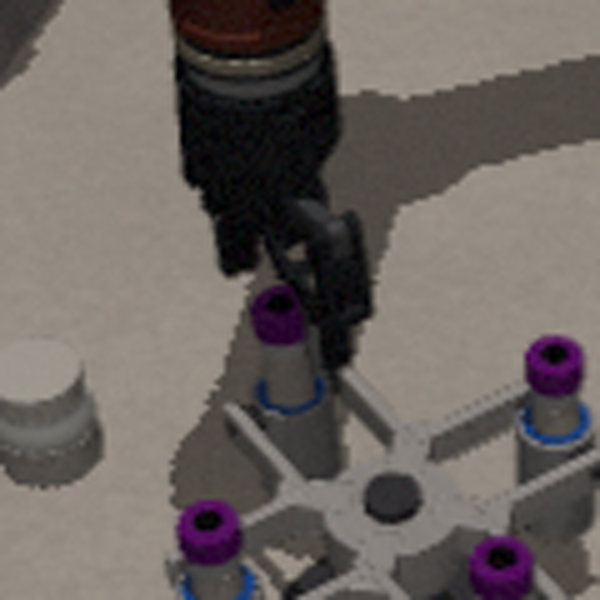

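Request:
arm_command(plan="1 0 -2 -5 0 0 0; 1 0 0 -12 0 0 0; 1 0 0 -18 0 0 0; 1 0 0 -20 0 0 0; 1 0 0 -20 0 0 0")

```text
time: 22.1
ee_pos: [0.4793, -0.2083, 0.2277]
tool_rot: [0.345, 0.939, 0.0, -0.002]
wrist_force: [0.5, 0.0, -0.9]
finger_gap: 0.0857
```

Request:
arm_command(plan="1 0 0 -20 0 0 0; 1 0 0 -15 0 0 0; 1 20 -15 -10 0 0 0; 1 30 -20 -5 0 0 0; 1 30 -20 0 0 0 0")

```text
time: 22.6
ee_pos: [0.3874, -0.1977, 0.2875]
tool_rot: [0.343, 0.939, 0.002, 0.006]
wrist_force: [-1.2, -1.1, 0.5]
finger_gap: 0.0854
```

```bash
python3 p.py .4 -.35 .28 49.7 35 lin 1
```

```text
t 22.60 p [ 0.3874 -0.1977  0.2875] yaw 49.91 down [ 0.013 -0.001 -1.   ] F [-1.25 -1.15  0.46] gap 0.0854 q [ 0.97  0.27 -0.69  1.91  0.2   1.02  1.06]
1 -24.6 -24.8 1.8 0.007 0.011 0.004; 1 -24.7 -24.7 1.7 -0.000 -0.000 -0.000; 1 -24.7 -24.7 1.7 0.000 -0.000 0.000; 1 -24.7 -24.7 1.7 0.000 0.000 0.000; 1 -9.2 -9.2 0.6 0.000 0.000 0.000
left [0. 0. 0.]
```

Request:
arm_command(plan="1 -5 -5 0 0 0 0; 1 0 0 0 0 0 0; 1 0 0 0 0 0 0; 1 0 0 0 0 0 0; 1 0 0 0 0 0 0")

```text
time: 23.1
ee_pos: [0.386, -0.2041, 0.2905]
tool_rot: [0.343, 0.939, -0.0, 0.007]
wrist_force: [-0.8, -0.3, -0.8]
finger_gap: 0.0856
```

```bash
python3 ang.py|head -1;python3 - <<'E'
from h import *
for n in("scene","top"):
    im=capture(n);save(n+"_k",cv2.resize(im,None,fx=1.5,fy=1.5,interpolation=cv2.INTER_CUBIC))
    if n=="scene": save("scene_l",cv2.resize(im[140:260,170:290],None,fx=5,fy=5,interpolation=cv2.INTER_CUBIC))
    # compare against the first picture outside arm
s=ctrl.sense();print(s['ee_pos'],s['wrist_force'],np.abs(s['dq']).max())
E
sed -i "s/'yellow':('yellow'/'new':('purple',(195,150,215,175),(290,200,320,235)),&/" m.py; python3 m.py
```

```text
[205.7335958  162.49081365] 127.0
[ 0.38558896 -0.2041223   0.2903199 ] [-0.12830743 -0.38107842  0.01827482] 0.006344299996170129Traceback (most recent call last):
  File "m.py", line 6, in <module>
    o={'scene':blob(ims['scene'],c,bs),'top':blob(ims['top'],c,bt)}
               ~~~~^^^^^^^^^^^^^^^^^^^
  File "h.py", line 22, in blob
    c,a=hullc(pts); return c,a
        ~~~~~^^^^^
  File "h.py", line 14, in hullc
    h=cv2.convexHull(pts.astype(np.float32)); m=cv2.moments(h); return np.array([m['m10']/m['m00'],m['m01']/m['m00']]),m['m00']
                                                                                 ~~~~~~~~^~~~~~~~~
ZeroDivisionError: float division by zero
```

View pics/scene_l.png

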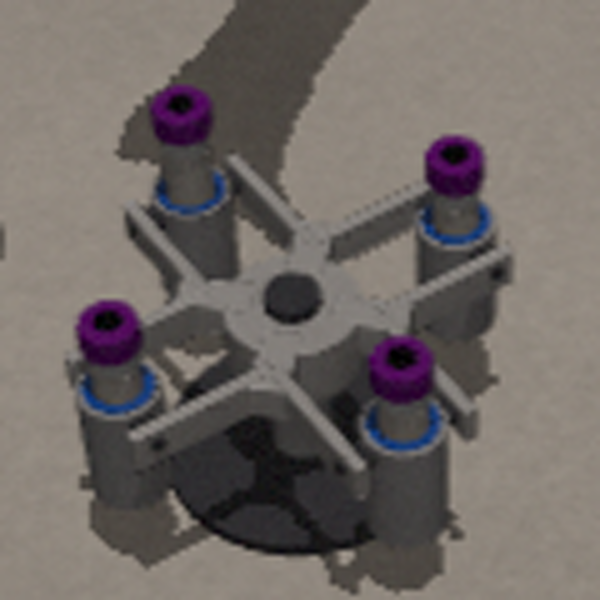

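View pics/scene_k.png

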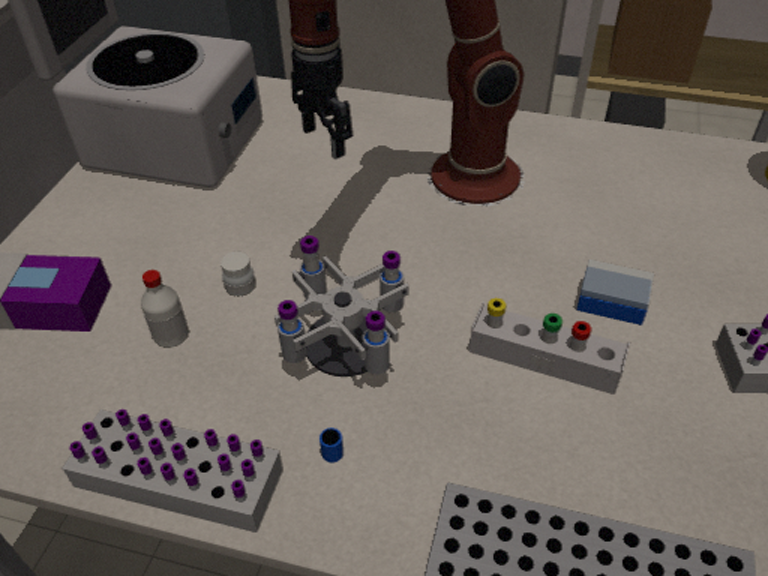

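View pics/top_k.png

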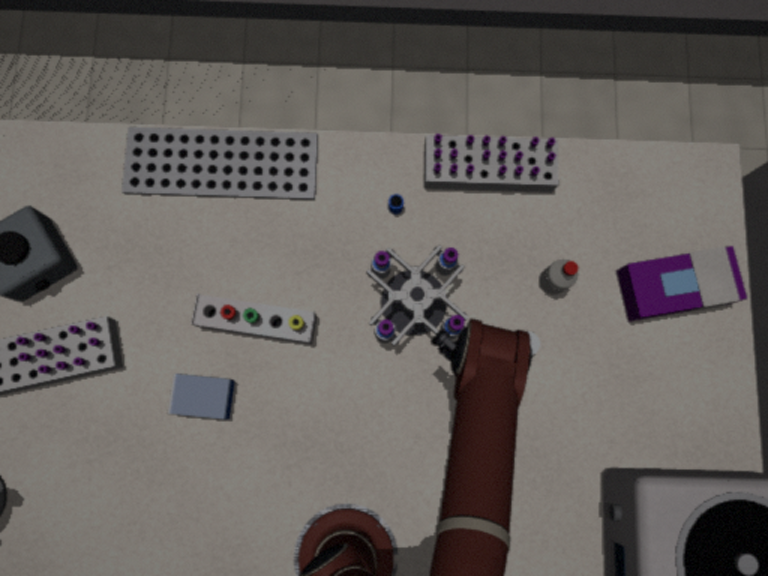

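```bash
python3 -c "
from cell import ctrl
print(ctrl.sense()['time'],ctrl.hand_in())"
```

```text
the job is handed in; nothing more can be done
23.35 None
```

The purple-capped tube is loaded and bedded in the empty bucket, the rock test is done, and the job is handed in at about 23 s of the 64 s allowed.

- **Loading:** The tube was gripped by its cap, lifted out of the rack and lowered into the bucket. The cone touched at a tool height of about 0.146 m.
- **Bedding:** Tube and insert slid down about 4 mm together to 0.142 m. There they stopped hard and did not move through three further pushes of 12 to 14 N. The highest force I read was 14.2 N, at the end of a move; forces between readings were not seen. There was a side load of about 4 N during these pushes, which my corrections reduced only a little.
- **Rock test:** The open outer finger pushed the cap inward. The scene camera put the swing at about 0.5 rad (a third of a right angle is 0.52), and the tool's travel agreed. After I backed off, the bucket swung back on its own.
- **Last checks:** The final scene picture shows the bucket hanging straight. The cap is within about 0.7 pixel of where it should be for no swing, which is within the camera's error. The insert ring looks level with the others, and the other tubes and bench things look to be where they started. The robot is clear of everything.
- **Not confirmed:** My repeat two-camera measurement of the cap positions failed because the script stopped on an error. The arm also hid part of the top view of the loaded bucket. So the final state rests on the scene picture, and that the insert is right down rests on the hard stop I felt.

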